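# Draw the locking pin, park it on the tool rack and open the findings tray

### The arm

A 6-joint arm with a two-finger parallel gripper is mounted at the origin on the work surface. World frame = base frame: x ahead of the robot, y to its left, z up, the work surface at z = 0. Lengths are in m, angles in rad, forces in N, time in s.
With the tool pointing down it reaches from about 0.325 to 0.85 m from the base axis. Payload 4.4 kg.
Tool frame: the origin (TCP) lies midway between the tips of the shut fingers; the grasp point (between the pads) lies 19 mm behind it; z points along the fingers, y is the line along which they close (so a half turn about z gives the same grasp; the last joint's range is limited). The gripper opens to 94 mm and grips with 3 to 60 N. Pads are 16 mm wide; open, the fingers measure 119 mm over their backs; the gripper's body (75 mm by 177 mm) begins 78 mm behind the grasp point.
Start: joints at [-1.399, 0.207, 1.542, -0, 1.393, -0.15], TCP at [0.182, -0.545, 0.205] pointing down, gripper open.
Joint ranges: [-2.73, 2.73], [-0.86, 2.22], [0.23, 2.46], [-1.11, 4.25], [0.08, 2.63], [-2.82, 2.82]. Speed limits (rad/s): [2.79, 2.79, 3.14, 3.14, 3.14, 3.14].

### API

Orientations are given as [roll, pitch, yaw] about the fixed x, y, z axes, in that order (R = Rz(yaw) Ry(pitch) Rx(roll)).
In Python, from bench import arm gives the robot as it stands. The module is installed in compiled form; this text tells all that it offers.
- The arm moves only by the tool move_arm, never from a script. Its arguments are lists of equal length, an entry for each row: "hand": the opening, from -1 (shut) to 1 (fully open); "translation": the shift along the tool's x, y, z in m, a list of three; "spin": the turn about the tool's z in degrees. A call has 1 to 20 rows; each row is the pose to reach, as a shift and turn from the pose commanded when the call began, along the tool's axes at that moment; what a row does not reach only later rows make up. A row lasts 1/12 s, in which the tool goes at most 41.7 mm and 7.16 degrees, less where a joint would pass 70% of its speed; a pose out of reach is approached as far as the arm can. A call with a gripper value outside its range is refused whole. The fingers move at their own pace and stop on an object; "newtons" is the grip in N (left out, the last holds). Time passes only in rows, so rows that repeat a pose let the fingers close. It gives the time, the measured TCP pose, the force, the opening and the grip force at its end, in the units of the state.
- arm.get_obs(): the state, without advancing time (a new reading comes with each control period).
- arm.snapshot(name): name is "scene" or "top" or "wrist"; returns a dict with "color" (384x512x3 uint8, blue, green, red), "vertical_fov" (degrees; the focal length in pixels is half the picture's height over the tangent of half this angle, whatever the lens; pixels are square), "cx", "cy" (the principal point, pixels), "position" and "orientation" of the camera in the world. Camera axes: x right, y down, z forward; pixel columns grow to the right and rows downward; lengths in m; the calibration is good to about 2 mm. A picture is of the moment at which its call begins. There is no depth.
- arm.job_done(): hands the job in; it is judged then, once.
The state is a dict: "time": time; "joint_positions": joint angles; "qd": joint speeds; "joint_efforts": joint torques, N m; "tcp_pos": TCP position; "tool_rot": TCP orientation; "force": force on the tool from outside, world axes, zero at the start; "ft_torque": the same for the moment, N m; "finger_gap": finger opening in m; "gripper_force": force on a finger pad.
Only numpy, scipy, OpenCV 4.12 (cv2) and the standard library are available. Lean on these libraries where they do the work, as an engineer would, in place of code of your own. Each camera call takes 0.05 s, during which the arm holds its last target. There are 200 camera calls.

### The job

The findings chest on the leatherworker's bench is locked by a T-handled steel pin standing in its crossbar. Draw the pin straight out and park it upright in the free notch of the tool rack: neck slid in from the open front, collar lying flat on the bracket behind the front lips, and let go. Then pull the chest's tray by its upright wooden knob until it is fully out, and leave all the other things where they are.

Things in the scene. Friction and masses are not known exactly. Their poses are not given: they have to be found in the camera images.
- chest: Fixed wooden chest, origin on the table straight under the bore of its wooden crossbar; front faces its own -x, z up. The crossbar is 50 (x) by 200 (y) by 40 mm, 60 to 100 mm above the table, centred on the origin. Behind it a flat cover, x = 31 to 175 mm, 200 mm wide, top at 70 mm.
- bore (a point): Mouth of the crossbar's upright 29 mm bore, 100 mm above the table, over the chest's origin. The bore goes on down through the tray, so the standing pin blocks the tray.
- tray (a joint): How far the tray is pulled out towards the chest's -x, in m: 0 shut, 0.08 fully out at its stop. About 2 N of friction.
- tray_knob (a point): Top centre of the tray's upright round wooden knob: 24 mm thick, 60 mm tall (from 26 to 86 mm above the table), 75 mm in front of the bore's axis when shut; it moves with the tray. It stands on a ledge 44 mm wide whose top is 26 mm above the table.
- pin: Loose steel locking pin, 135 mm long, 0.26 kg; origin at its foot's underside, z up its axis, x along its T-bar. From below: foot 26 mm thick, 65 long; neck 12 thick, 24 long; collar 36 wide, 8 thick; stem 14 thick, 20 long; wooden T-bar 70 (x) by 16 (y) by 18 mm. At first its collar rests on the crossbar, turned to any angle; lift it 90 mm to clear the crossbar.
- pin_collar (a point): Centre of the underside of the pin's collar, 89 mm above the pin's origin; axes as the pin.
- pin_bar (a point): Centre of the pin's T-bar, 126 mm above the pin's origin, axes as the pin: x along the bar, y across its 16 mm.
- rack: Fixed wooden rack, origin on the table; front faces its own -x, y along its length. Base 270 mm long (y), x = -20 to 80 mm, 12 mm thick; upright board x = 22 to 40 mm, top at 118 mm. Three identical steel brackets stand out from the board's front about 90 mm apart, at differing heights; two carry a hanging tool, one is free.
- bracket_a: The FREE bracket: steel plate 8 mm thick, 54 mm wide (y), with a notch 18 mm wide, open at the front (its -x) from x = -40 to a closed end at x = +10 mm. Two lips 6 mm high stand on its front edge either side of the notch, x = -40 to -34 mm. Origin on the notch's centre line at the plate's top, 122 to 138 mm above the table; x points into the notch, z up.
- bracket_a_seat (a point): Parking point in the free bracket, 6 mm in front of its origin, level with the plate's top, same axes. The pin's collar lies flat behind the lips when its centre is within 10 mm of here along the notch. The neck passes the notch; foot and collar do not.
- burnisher: Wooden burnisher, 140 mm tall, 28 mm thick, 55 mm of it above its origin. Hangs in one of the two taken brackets; leave it there. Origin on its axis at the underside of its 36 mm collar (level with the bracket's plate top); z up.
- punch: Steel punch, 131 mm tall, 24 mm thick, its 20 mm handle rising 51 mm above its origin. Hangs in one of the two taken brackets; leave it there. Origin on its axis at the underside of its 36 mm collar (level with the bracket's plate top); z up.
- bottle: White plastic bottle, 52 mm wide, 150 mm tall, standing about 110 mm in front of the rack; leave it. Origin at its base.
- jar: Small amber jar, 44 mm wide, 70 mm tall, standing about 125 mm to the chest's +y side of the knob, clear of the tray's path; leave it. Origin at its base.
- spool: Wooden thread spool, 44 mm wide, 60 mm tall, standing on the chest's cover; leave it. Origin at its base.
- medallion: Brass disc, 60 mm wide, 8 mm thick, lying on the chest's cover; leave it. Origin at its base.
- hammer: Hammer 240 mm long lying at the left side of the table; leave it. Origin at its underside.
- buckle_ring: Steel ring 70 mm wide, 8 mm thick, lying at the right side of the table; leave it. Origin at its base.
There are look-alikes about, which are no part of the job. Leave any green or orange look-alike of the pin alone.

How it is judged:
On the way, in this order (a step that is already met when the one before it is completed fails the run):
1. the pin's foot has been lifted clear of the crossbar (z of pin in the frame of chest above 0.101 m), for 0.1 s.
2. the pin hangs upright in the free notch, collar flat on the plate, let go (x of pin_collar in the frame of bracket_a_seat between -0.01 and 0.012 m and y of pin_collar in the frame of bracket_a_seat between -0.007 and 0.007 m and z of pin_collar in the frame of bracket_a_seat between -0.003 and 0.003 m and angle between pin's own z axis and vertical below 0.08 rad and contact force between the fingers and pin below 0.3 N and linear speed of pin below 0.03 m/s), for 0.3 s.
3. the tray is fully out (value of joint tray above 0.07 m), for 0.2 s.
At the end, for the whole second after the job is handed in: The pin hangs at rest in the free bracket's notch, not held: collar underside within 3 mm of the plate's top, its centre from -10 to +12 mm along the notch and within 7 mm across it from the parking point, tilted less than 0.08 rad; and the tray is out by more than 70 mm of its 80 mm (all of step 2 and value of joint tray above 0.07 m); the robot touches nothing.
It fails at once if a hanging tool or any other bystander is displaced by more than 30 mm (distance of any of burnisher, punch, bottle, jar, spool, medallion, hammer, buckle_ring from where it was at the start of the episode above 0.03 m).
It fails at once if the tray is pulled while the pin is not yet parked (value of joint tray above 0.03 m and (z of pin_collar in the frame of bracket_a_seat above 0.02 m or z of pin_collar in the frame of bracket_a_seat below -0.02 m or x of pin_collar in the frame of bracket_a_seat below -0.03 m or x of pin_collar in the frame of bracket_a_seat above 0.03 m or y of pin_collar in the frame of bracket_a_seat below -0.03 m or y of pin_collar in the frame of bracket_a_seat above 0.03 m)).
It also fails if it takes over 58 s, if anything falls off the work surface, if the arm or the gripper's body presses on something with over 40 N, if the wrist force passes 120 N, or if a joint passes its speed limit or range.

## Working session

There is one attempt and no reset: what is moved stays moved. The work goes in short steps, Python scripts to look and compute and a tool call to move; the robot and the scene stay as the last step left them, time stands still between calls to the robot, and variables do not carry over. Pictures are saved under pics/ and viewed, at most 10 in all, crops included, and the job is handed in when it is done.

Besides the shell and the picture viewer there is one more tool, called after ">>>" by a JSON object that holds its "fn" and its "kwargs". move_arm: Moves the arm, as the interface text tells. Its arguments: {"type":"object","properties":{"hand":{"type":"array","items":{"type":"number"}},"translation":{"type":"array","items":{"type":"array","items":{"type":"number"}}},"spin":{"type":"array","items":{"type":"number"}},"newtons":{"type":"number"}},"required":["hand","translation","spin"]}

```bash
mkdir -p pics; cat > h.py <<'E'
import numpy as np, cv2, pickle
from bench import arm
from scipy.spatial.transform import Rotation as R
def snap(n,save):
    s=arm.snapshot(n); cv2.imwrite(f'pics/{save}.png',s['color']); pickle.dump(s,open(f'pics/{save}.pkl','wb')); return s
def load(save): return pickle.load(open(f'pics/{save}.pkl','rb'))
def rot(s):
    o=np.array(s['orientation'],float)
    return o if o.shape==(3,3) else (R.from_euler('xyz',o).as_matrix() if o.size==3 else R.from_quat(o).as_matrix())
def ray(s,u,v):
    f=s['color'].shape[0]/2/np.tan(np.radians(s['vertical_fov'])/2)
    d=rot(s)@np.array([(u-s['cx'])/f,(v-s['cy'])/f,1]); return np.array(s['position']),d/np.linalg.norm(d)
def plane(s,u,v,z):
    p,d=ray(s,u,v); return p+d*(z-p[2])/d[2]
def tri(*obs):
    A=np.zeros((3,3));b=np.zeros(3)
    for s,u,v in obs:
        p,d=ray(s,u,v);M=np.eye(3)-np.outer(d,d);A+=M;b+=M@p
    x=np.linalg.solve(A,b); return x,[np.linalg.norm(np.cross(x-ray(s,u,v)[0],ray(s,u,v)[1])) for s,u,v in obs]
def proj(s,P):
    f=s['color'].shape[0]/2/np.tan(np.radians(s['vertical_fov'])/2)
    c=rot(s).T@(np.array(P)-s['position']); return s['cx']+f*c[0]/c[2],s['cy']+f*c[1]/c[2]
E
python3 - <<'E'
from h import *
for n in ('scene','top','wrist'):
    s=snap(n,n+'0'); print(n,{k:v for k,v in s.items() if k!='color'})
a=[cv2.imread(f'pics/{n}0.png') for n in('scene','top')]
cv2.imwrite('pics/sc.png',cv2.resize(a[0],(800,600),interpolation=cv2.INTER_CUBIC))
cv2.imwrite('pics/tp.png',cv2.resize(a[1],(800,600),interpolation=cv2.INTER_CUBIC))
print(arm.get_obs())
E
```

```text
scene {'vertical_fov': 56.27343584688672, 'cx': 252.60314583747515, 'cy': 191.9789683348989, 'position': array([1.37817658, 0.00825013, 0.8223574 ]), 'orientation': array([-2.27753744,  0.02027435,  1.55260778])}
top {'vertical_fov': 49.73460270815778, 'cx': 255.6371869869285, 'cy': 189.75072439139004, 'position': array([ 0.31731398, -0.00462145,  1.42920677]), 'orientation': array([-2.95486416, -0.00396728, -1.55521968])}
wrist {'vertical_fov': 62.57454209791978, 'cx': 255.86564826573604, 'cy': 191.11010863729717, 'position': array([ 0.25449532, -0.51905745,  0.38378095]), 'orientation': array([ 2.88005314e+00,  5.69374239e-04, -1.24899782e+00])}
{'time': 0.15, 'joint_positions': array([-1.39852823e+00,  2.07241536e-01,  1.54257906e+00, -9.47393485e-06,
        1.39349948e+00, -1.50486912e-01]), 'qd': array([-0.00180006, -0.00075253, -0.00602773, -0.00233189, -0.00144631,
        0.00056042]), 'joint_efforts': array([ 5.03618139e-04, -3.71309817e+01, -2.81811690e+01,  6.98476634e-02,
        3.27439711e-02, -1.02547967e-04]), 'tcp_pos': array([ 0.18226713, -0.54470864,  0.2045699 ]), 'tool_rot': array([-3.13988335e+00, -2.49757483e-04,  3.22756472e-01]), 'force': array([ 0.0127419 ,  0.18042998, -0.2447707 ]), 'ft_torque': array([ 0.00201056,  0.00700806, -0.00847277]), 'gripper_force': 0.0, 'finger_gap': 0.09391474102195213}
```

View pics/sc.png

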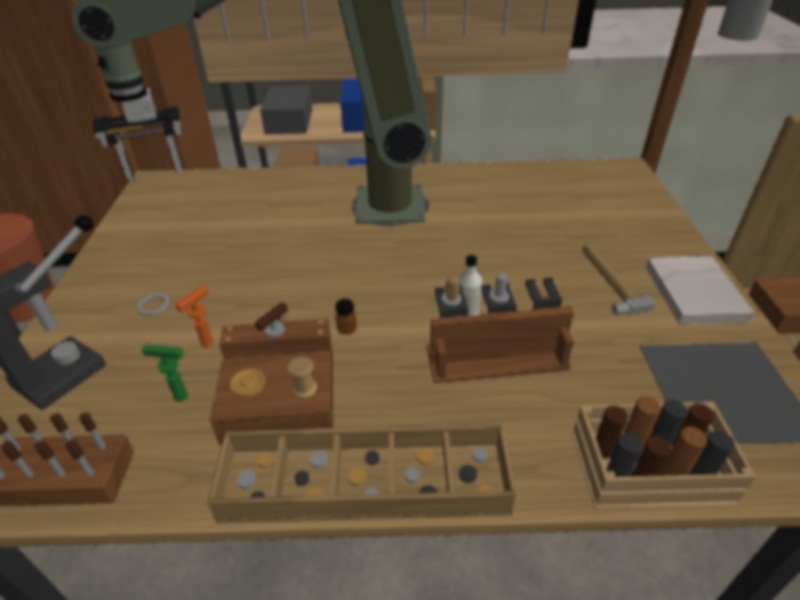

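View pics/tp.png

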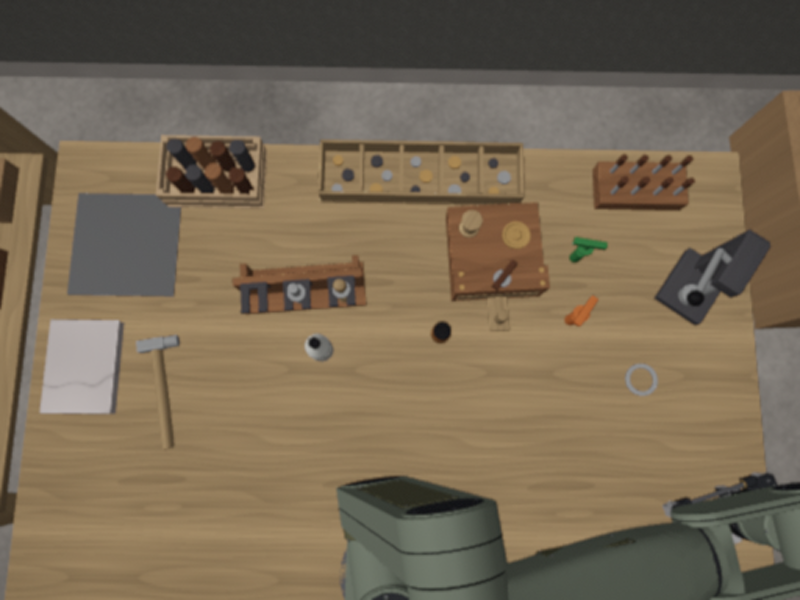

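The scene view shows the dark wooden T-bar at (272,316), with orange (200,315) and green (168,370) look-alikes lying loose on the table. The free forked bracket is at (542,290), and the other two brackets carry tools at (452,290) and (500,290). In the top view the pin is at (505,273), the free bracket at (255,297), the knob at (500,318), the bottle at (318,347) and the jar at (441,331).

Pin candidates: the brown T-bar standing in the crossbar, the orange one and the green one. The brown one fits, because it stands in the bore and isn't one of the excluded colours.

```bash
python3 - <<'E'
from h import *
t=load('top0');s=load('scene0');k=.64
for n,a,b in [('bar',(505,273),(272,316)),('notch',(255,297),(542,290)),('bottlecap',(315,342),(471,261)),('jar',(442,330),(345,303)),('spool',(471,217),(301,365)),('burn',(341,286),(452,284)),('punch',(296,290),(501,279))]:
    print(n,*tri((t,a[0]*k,a[1]*k),(s,b[0]*k,b[1]*k)))
print('knob@.086',plane(t,500*k,316*k,.086))
w=load('wrist0');o=arm.get_obs();T=R.from_euler('xyz',o['tool_rot']).as_matrix()
print('cam in tool',T.T@(w['position']-o['tcp_pos']),T.T@rot(w))
E
```

```text
bar [ 0.61310329 -0.21850139  0.13902581] [np.float64(0.0024081034084054037), np.float64(0.0024081034084054167)]
notch [0.55620603 0.28908222 0.13548029] [np.float64(0.0015669012431585017), np.float64(0.0015669012431584162)]
bottlecap [0.46560248 0.16344524 0.14141478] [np.float64(0.002202566413779467), np.float64(0.002202566413779413)]
jar [ 0.50318163 -0.09522042  0.07100598] [np.float64(0.0019479273314591669), np.float64(0.0019479273314591712)]
spool [ 0.73293555 -0.15154879  0.13443605] [np.float64(0.0009745535415327439), np.float64(0.0009745535415327779)]
burn [0.57450534 0.11282466 0.17111292] [np.float64(0.002512039134816524), np.float64(0.0025120391348165474)]
punch [0.56513887 0.20305262 0.17201785] [np.float64(0.004039914789395361), np.float64(0.004039914789395369)]
knob@.086 [ 0.53286343 -0.21794091  0.086     ]
cam in tool [ 0.07667952 -0.00172349 -0.17918921] [[-9.58109708e-04 -9.65928141e-01 -2.58808632e-01]
 [ 9.99998891e-01 -1.22054938e-03  8.53349996e-04]
 [-1.14016349e-03 -2.58807528e-01  9.65928239e-01]]
```

>>> {"fn": "move_arm", "kwargs": {"hand": [1, 1, 1, 1, 1, 1, 1, 1, 1, 1, 1, 1, 1, 1, 1, 1, 1], "translation": [[0.433, -0.198, -0.115], [0.433, -0.198, -0.115], [0.433, -0.198, -0.115], [0.433, -0.198, -0.115], [0.433, -0.198, -0.115], [0.433, -0.198, -0.115], [0.433, -0.198, -0.115], [0.433, -0.198, -0.115], [0.433, -0.198, -0.115], [0.433, -0.198, -0.115], [0.433, -0.198, -0.115], [0.433, -0.198, -0.115], [0.433, -0.198, -0.115], [0.433, -0.198, -0.115], [0.433, -0.198, -0.115], [0.433, -0.198, -0.115], [0.433, -0.198, -0.115]], "spin": [18.5, 18.5, 18.5, 18.5, 18.5, 18.5, 18.5, 18.5, 18.5, 18.5, 18.5, 18.5, 18.5, 18.5, 18.5, 18.5, 18.5]}}

```text
time: 1.57
tcp_pos: [0.5291, -0.2212, 0.3198]
tool_rot: [-3.141, 0.001, -0.002]
force: [-0.2, -0.5, 0.3]
finger_gap: 0.094
gripper_force: 0.0
```

```bash
python3 - <<'E'
from h import *
s=snap('wrist','w1'); cv2.imwrite('pics/w1b.png',cv2.resize(s['color'],(800,600),interpolation=cv2.INTER_CUBIC))
o=arm.get_obs();print(o['time'],o['tcp_pos'],o['tool_rot'])
E
```

```text
1.6167 [ 0.52916365 -0.22121884  0.31992947] [-3.14123496e+00  1.00794824e-03 -2.30691368e-03]
```

View pics/w1b.png

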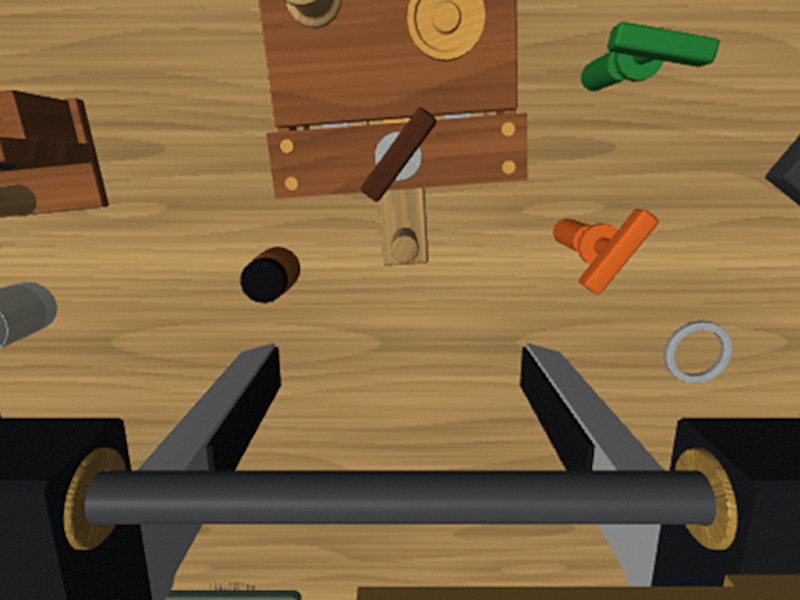

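The pin's dark-brown T-bar runs from (375,190) to (425,118) over a grey collar at (398,157). The knob is at (405,243) on its ledge, and the jar is at (268,275). The orange (620,250) and green (665,45) look-alikes lie flat on the table. Next is a second viewpoint to get heights.

>>> {"fn": "move_arm", "kwargs": {"hand": [1, 1, 1, 1, 1, 1], "translation": [[0.04, 0.1, 0], [0.04, 0.1, 0], [0.04, 0.1, 0], [0.04, 0.1, 0], [0.04, 0.1, 0], [0.04, 0.1, 0]], "spin": [0, 0, 0, 0, 0, 0]}}

```text
time: 2.12
tcp_pos: [0.5695, -0.3203, 0.3201]
tool_rot: [-3.141, 0.001, -0.001]
force: [0.9, -0.9, -0.2]
finger_gap: 0.0937
gripper_force: 0.0
```

```bash
cat > m.py <<'E'
from h import *
def bar(s,guess):
    hsv=cv2.cvtColor(s['color'],cv2.COLOR_BGR2HSV)
    m=cv2.inRange(s['color'],(0,0,25),(60,60,95)) & cv2.inRange(hsv,(0,60,0),(25,255,95))
    m=cv2.morphologyEx(m,cv2.MORPH_OPEN,np.ones((3,3)))
    n,l,st,c=cv2.connectedComponentsWithStats(m)
    i=min((i for i in range(1,n) if st[i,4]>150),key=lambda i:np.hypot(*(c[i]-guess)))
    cnt=cv2.findContours((l==i).astype('u1'),0,1)[0][0]
    return st[i],c[i],cv2.minAreaRect(cnt)
E
python3 - <<'E'
from m import *
s=snap('wrist','w2');w=load('w1')
for q in (w,s):
    g=proj(q,(.613,-.2185,.137)); st,c,r=bar(q,g); print(g,st,c,r)
    hsv=cv2.cvtColor(q['color'],cv2.COLOR_BGR2HSV);x,y=map(int,c);print(hsv[y,x-12:x+14])
a=cv2.resize(w['color'][60:180,160:360],(800,480),interpolation=cv2.INTER_CUBIC)
g=[int(v) for v in proj(s,(.58,-.2185,.12))]
b=cv2.resize(s['color'][max(0,g[1]-60):g[1]+60,max(0,g[0]-100):g[0]+100],(800,480),interpolation=cv2.INTER_CUBIC)
print('origin b',g)
cv2.imwrite('pics/crop2.png',cv2.resize(np.vstack([a,b]),(500,600)))
E
```

```text
(np.float64(254.74175092923502), np.float64(98.96882017015038)) [231  69  47  59 946] [254.76744186  98.27167019] ((255.12045288085938, 98.28450775146484), (15.619861602783203, 66.61078643798828), 35.788970947265625)
[[ 78   8 164]
 [ 80   5 158]
 [ 90   6 162]
 [ 78   8 155]
 [ 12  44  99]
 [ 10 185  73]
 [  9 190  74]
 [  9 169  74]
 [ 10 170  75]
 [  9 165  74]
 [ 10 170  69]
 [  9 160  70]
 [ 10 172  71]
 [  9 175  70]
 [ 10 165  71]
 [ 10 172  74]
 [  9 168  73]
 [  9 168  70]
 [  9 155  74]
 [ 11 163  69]
 [ 10 175  54]
 [  8 255  30]
 [ 18  42  61]
 [ 90   3 147]
 [ 90   6 165]
 [ 83   6 160]]
(np.float64(167.70944392931824), np.float64(136.3332090811676)) [145 108  43  56 844] [166.30331754 136.11255924] ((166.3584747314453, 135.74526977539062), (14.551469802856445, 61.20304489135742), 34.38034439086914)
[[ 13 164 132]
 [ 12 168 132]
 [ 12 164 137]
 [ 12 169 113]
 [ 10 164  84]
 [ 10 161  79]
 [ 10 170  75]
 [  9 166  77]
 [  9 162  74]
 [  8 160  75]
 [  9 164  73]
 [ 10 162  74]
 [  9 166  72]
 [  9 162  74]
 [  8 156  77]
 [ 10 168  73]
 [  9 156  75]
 [  8 166  72]
 [ 11 164  67]
 [  9 164  53]
 [ 12 177  36]
 [ 11 186  26]
 [  4 204  20]
 [ 12  88  29]
 [  0   0  43]
 [ 75   5  95]]
origin b [173, 162]
```

View pics/crop2.png

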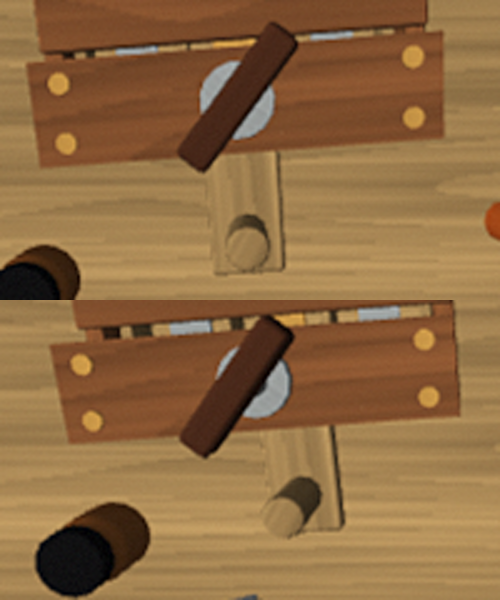

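The crop confirms it: the brown T-bar sits on the steel collar in the crossbar, at (237,98) in the upper view and (254,380) in the lower. The knob tops are at (246,245) and (285,516). The brass corner screws give the crossbar's plane and the chest's yaw.

```bash
python3 - <<'E'
from m import *
w=load('w1');s=load('w2')
A=lambda p:(w,160+p[0]/2.5,60+p[1]/2.5)
B=lambda p:(s,73+p[0]/2.5,102+(p[1]-300)/2.5)
P=[]
for n,a,b in [('s1',(59,84),(81,364)),('s2',(66,143),(92,422)),('s3',(413,57),(424,340)),('s4',(413,117),(429,397)),('knob',(247,246),(285,516)),('collar',(237,99),(254,380)),('barE1',(282,37),(278,333)),('barE2',(196,157),(203,441))]:
    x,e=tri(A(a),B(b)); P.append(x); print(n,x.round(4),np.round(e,4))
d=(P[0]+P[1]-P[2]-P[3])[:2]; print('chest yaw',np.degrees(np.arctan2(-d[0],d[1])),'mid',sum(P[:4])/4)
bs=[bar(q,proj(q,(.613,-.2185,.137))) for q in(w,s)]
print('bar',tri((w,*bs[0][2][0]),(s,*bs[1][2][0])))
for q,b in zip((w,s),bs):
    (cx,cy),(a,l),t=b[2]; t=np.radians(t); e=np.array([-np.sin(t),np.cos(t)])*l/2
    p1,p2=plane(q,cx+e[0],cy+e[1],.14),plane(q,cx-e[0],cy-e[1],.14); print((p1+p2)/2,np.degrees(np.arctan2(*(p2-p1)[1::-1])),np.linalg.norm(p1-p2))
d=(P[6]-P[7]);print('E yaw',np.degrees(np.arctan2(d[1],d[0])),(P[6]+P[7])/2)
o=arm.get_obs();print(o['tcp_pos'],o['tool_rot'])
E
```

```text
s1 [ 0.6205 -0.1329  0.1023] [0.0003 0.0003]
s2 [ 0.5924 -0.135   0.1031] [0.0003 0.0003]
s3 [ 0.6319 -0.3023  0.1026] [0. 0.]
s4 [ 0.6041 -0.3043  0.1005] [0.0002 0.0002]
knob [ 0.5374 -0.2236  0.0792] [0.0004 0.0004]
collar [ 0.613  -0.2185  0.1054] [0. 0.]
barE1 [ 0.6371 -0.2384  0.1376] [0.0009 0.0009]
barE2 [ 0.5872 -0.1999  0.1335] [0. 0.]
chest yaw 3.9216384943643954 mid [ 0.6122243  -0.21865417  0.1021504 ]
bar (array([ 0.61388632, -0.21880632,  0.14295088]), [np.float64(0.0003257541763913059), np.float64(0.00032575417639119905)])
[ 0.61305209 -0.21846932  0.14      ] -37.12281112454224 0.07078413164455918
[ 0.61335361 -0.21741577  0.14      ] -37.552560826098244 0.07077299664212652
E yaw -37.69503986880857 [ 0.61217594 -0.21914496  0.13555996]
[ 0.56965524 -0.31969521  0.32054185] [-3.14098683e+00  1.80656463e-04 -2.90840444e-04]
```

>>> {"fn": "move_arm", "kwargs": {"hand": [0.5, 0.5, 0.5, 0.5, 0.5, 0.5, 0.5, 0.5, 0.5, 0.5, 0.5, 0.5, 0.5, 0.5, 0.5, 0.5], "translation": [[0.0435, -0.101, 0], [0.0435, -0.101, 0], [0.0435, -0.101, 0], [0.0435, -0.101, 0], [0.0435, -0.101, 0], [0.0435, -0.101, 0], [0.0435, -0.101, 0.03], [0.0435, -0.101, 0.07], [0.0435, -0.101, 0.11], [0.0435, -0.101, 0.14], [0.0435, -0.101, 0.165], [0.0435, -0.101, 0.185], [0.0435, -0.101, 0.195], [0.0435, -0.101, 0.2005], [0.0435, -0.101, 0.2005], [0.0435, -0.101, 0.2005]], "spin": [7, 14, 21, 28, 35, 37.5, 37.5, 37.5, 37.5, 37.5, 37.5, 37.5, 37.5, 37.5, 37.5, 37.5]}}

```text
time: 3.5
tcp_pos: [0.6146, -0.2192, 0.1216]
tool_rot: [-3.141, -0.002, -0.654]
force: [0.0, 0.0, 1.9]
finger_gap: 0.0706
gripper_force: 0.0
```

>>> {"fn": "move_arm", "kwargs": {"hand": [-0.8, -0.8, -0.8, -0.8, -0.8, -0.8, -0.8, -0.8, -0.8, -0.8], "translation": [[0, 0, 0], [0, 0, 0], [0, 0, 0], [0, 0, 0], [0, 0, 0], [0, 0, 0], [0, 0, 0], [0, 0, 0], [0, 0, 0], [0, 0, 0]], "spin": [0, 0, 0, 0, 0, 0, 0, 0, 0, 0], "newtons": 35}}

```text
time: 4.33
tcp_pos: [0.6135, -0.2195, 0.1199]
tool_rot: [3.141, 0.0, -0.655]
force: [-0.9, -0.7, 0.1]
finger_gap: 0.0155
gripper_force: 35.0
```

The bar is held with a 15.5 mm gap, so I'll lift straight up.

>>> {"fn": "move_arm", "kwargs": {"hand": [-0.8, -0.8, -0.8, -0.8, -0.8, -0.8, -0.8, -0.8, -0.8, -0.8, -0.8, -0.8, -0.8], "translation": [[0, 0, -0.005], [0, 0, -0.015], [0, 0, -0.03], [0, 0, -0.045], [0, 0, -0.06], [0, 0, -0.075], [0, 0, -0.09], [0, 0, -0.105], [0, 0, -0.125], [0, 0, -0.15], [0, 0, -0.175], [0, 0, -0.19], [0, 0, -0.19]], "spin": [0, 0, 0, 0, 0, 0, 0, 0, 0, 0, 0, 0, 0]}}

```text
time: 5.42
tcp_pos: [0.6158, -0.2198, 0.3161]
tool_rot: [-3.139, -0.009, -0.654]
force: [-0.7, 0.2, -1.5]
finger_gap: 0.0155
gripper_force: 35.0
```

>>> {"fn": "move_arm", "kwargs": {"hand": [-0.8, -0.8, -0.8, -0.8, -0.8, -0.8, -0.8, -0.8, -0.8, -0.8, -0.8, -0.8, -0.8, -0.8, -0.8, -0.8, -0.8, -0.8, -0.8, -0.8], "translation": [[-0.012, -0.008, 0], [-0.036, -0.024, 0], [-0.063, -0.041, 0], [-0.09, -0.059, 0], [-0.117, -0.076, 0], [-0.144, -0.094, 0], [-0.171, -0.111, 0], [-0.198, -0.129, 0], [-0.225, -0.147, 0], [-0.252, -0.164, 0], [-0.279, -0.182, 0], [-0.306, -0.199, 0], [-0.333, -0.217, 0], [-0.36, -0.235, 0], [-0.385, -0.251, 0], [-0.405, -0.264, 0], [-0.418, -0.272, 0], [-0.418, -0.272, 0], [-0.418, -0.272, 0], [-0.418, -0.272, 0]], "spin": [-1, -4, -7, -10, -13, -16, -19, -22, -25, -28, -31, -34, -37, -39, -41.1, -41.1, -41.1, -41.1, -41.1, -41.1]}}

```text
time: 7.08
tcp_pos: [0.4475, 0.2504, 0.3092]
tool_rot: [3.141, 0.001, 0.063]
force: [-0.0, 0.8, -2.7]
finger_gap: 0.0158
gripper_force: 35.0
```

```bash
python3 - <<'E'
from h import *
snap('wrist','r1')
o=arm.get_obs();print(o['time'],o['tcp_pos'],o['tool_rot'])
E
```

```text
7.1333 [0.44776049 0.25015441 0.30940092] [3.14084252e+00 8.77006283e-04 6.17091235e-02]
```

>>> {"fn": "move_arm", "kwargs": {"hand": [-0.8, -0.8, -0.8, -0.8, -0.8, -0.8, -0.8, -0.8], "translation": [[0, -0.01, 0], [0, -0.03, 0], [0, -0.05, 0], [0, -0.07, 0], [0, -0.08, 0], [0, -0.08, 0], [0, -0.08, 0], [0, -0.08, 0]], "spin": [0, 0, 0, 0, 0, 0, 0, 0]}}

```text
time: 7.8
tcp_pos: [0.4429, 0.3301, 0.3098]
tool_rot: [3.141, 0.0, 0.062]
force: [-0.3, 0.2, -2.7]
finger_gap: 0.0156
gripper_force: 35.0
```

```bash
python3 - <<'E'
from h import *
b=snap('wrist','r2');a=load('r1')
o=arm.get_obs();print(o['time'],o['tcp_pos'],o['tool_rot'])
c=[]
for s in(a,b):
    g=[int(v) for v in proj(s,(.55,.285,.13))]; x0=min(max(0,g[0]-120),272);y0=min(max(0,g[1]-70),234); print(x0,y0)
    c.append(cv2.resize(s['color'][y0:y0+150,x0:x0+240],(480,300),interpolation=cv2.INTER_CUBIC))
cv2.imwrite('pics/rk.png',np.vstack(c))
E
```

```text
7.85 [0.44296388 0.329982   0.30991893] [3.14100209e+00 3.10654017e-05 6.15756057e-02]
110 9
185 9
```

View pics/rk.png

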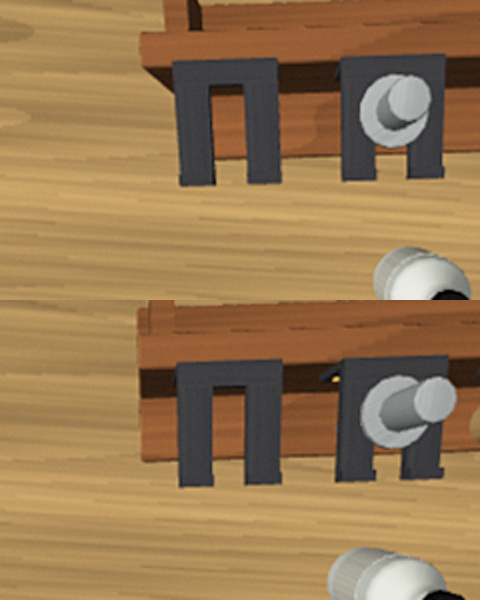

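```bash
python3 - <<'E'
from h import *
a=load('r1');b=load('r2')
def pr(s,off):
    g=cv2.cvtColor(s['color'],cv2.COLOR_BGR2HSV); m=((g[...,2]<90)&(g[...,1]<110)).astype('u1')
    return m
# subpixel edges along a row: runs of bright inside
def notch(s,x0,rows):
    g=s['color'][...,2].astype(float); L=[]
    for r in rows:
        v=r//2+9; row=g[v,x0+80:x0+150]; # spans both prongs
        th=90; up=[i for i in range(len(row)-1) if (row[i]<th)!=(row[i+1]<th)]
        L.append((v,[round(x0+80+i+(th-row[i])/(row[i+1]-row[i]),2) for i in up]))
    return L
for s,x0 in((a,110),(b,185)):
    for l in notch(s,x0,(100,116,132,148,160,166)): print(l)
    g=s['color'][...,2]; c=x0+115; print(c,g[35:60,c].tolist())
A=lambda p:(a,110+p[0]/2,9+p[1]/2); B=lambda p:(b,185+p[0]/2,9+(p[1]-300)/2)
for n,p,q in [('endL',(210,85),(213,387)),('endR',(243,84),(244,386)),('inL',(216,184),(214,485)),('inR',(248,182),(246,484)),('outL',(180,186),(179,487)),('outR',(281,181),(283,483)),('bkL',(173,62),(177,363)),('bkR',(277,59),(282,359))]:
    x,e=tri(A(p),B(q)); print(n,x.round(4),np.round(e,4))
E
```

```text
(59, [np.float64(197.4), np.float64(215.11), np.float64(231.91), np.float64(248.57)])
(67, [np.float64(197.92), np.float64(215.55), np.float64(232.27), np.float64(249.21)])
(75, [np.float64(198.62), np.float64(216.0), np.float64(232.71), np.float64(249.44)])
(83, [np.float64(199.31), np.float64(216.5), np.float64(233.15), np.float64(249.47)])
(89, [np.float64(199.64), np.float64(216.62), np.float64(233.53), np.float64(249.6)])
(92, [np.float64(199.89), np.float64(216.68), np.float64(233.65), np.float64(249.48)])
225 [154, 154, 151, 108, 52, 61, 63, 64, 65, 62, 67, 65, 62, 64, 66, 60, 36, 34, 55, 50, 49, 81, 129, 144, 140]
(59, [np.float64(273.26), np.float64(290.54), np.float64(307.04), np.float64(325.05)])
(67, [np.float64(273.7), np.float64(290.52), np.float64(307.0), np.float64(324.82)])
(75, [np.float64(273.57), np.float64(290.51), np.float64(306.98), np.float64(324.84)])
(83, [np.float64(273.98), np.float64(290.48), np.float64(306.84), np.float64(324.54)])
(89, [np.float64(273.53), np.float64(290.59), np.float64(306.97), np.float64(324.27)])
(92, [np.float64(274.14), np.float64(290.38), np.float64(306.99), np.float64(324.27)])
300 [154, 154, 154, 140, 86, 52, 58, 64, 60, 61, 65, 63, 63, 60, 63, 65, 59, 30, 40, 51, 47, 81, 135, 142, 144]
endL [0.5757 0.3023 0.1332] [0.0002 0.0002]
endR [0.5779 0.2856 0.1287] [0.0002 0.0002]
inL [0.5265 0.2975 0.1349] [0. 0.]
inR [0.5283 0.2804 0.135 ] [0.0003 0.0003]
outL [0.5242 0.3164 0.1372] [0. 0.]
outR [0.5297 0.2625 0.1444] [0.0003 0.0003]
bkL [0.5859 0.3219 0.1321] [0.0001 0.0001]
bkR [0.5904 0.2682 0.1347] [0.0003 0.0003]
```

```bash
python3 - <<'E'
from h import *
a=load('r1');b=load('r2')
# edges at two rows (v=67 mid, v=89); pick points at a common world x by interpolating edge lines
def edge(s,e,x,z):  # edge: (u at v59, u at v89)
    f=lambda v:plane(s,e[0]+(e[1]-e[0])*(v-59)/30,v,z)
    from scipy.optimize import brentq
    return f(brentq(lambda v:f(v)[0]-x,20,140))
E={'outL':((197.4,199.75),(273.4,273.9)),'inL':((215.1,216.7),(290.54,290.5)),'inR':((231.9,233.5),(307.04,306.95)),'outR':((248.9,249.55),(325.0,324.35))}
for z in (.124,.128,.132,.136,.140):
    print(z,{n:[(round(1e3*edge(s,e,x,z)[1],1)) for x in(.535,.565) for s,e in((a,ea),(b,eb))] for n,(ea,eb) in E.items()})
for s,u,v0 in((a,225,51.0),(b,300,51.3)): print('end',[plane(s,u,v0,z).round(4) for z in(.124,.132)])
for s in (a,b): print(s['position'], proj(s,(.57,.29,.13)))
E
```

```text
0.124 {'outL': [np.float64(318.8), np.float64(317.1), np.float64(321.8), np.float64(319.9)], 'inL': [np.float64(300.2), np.float64(298.7), np.float64(302.8), np.float64(301.4)], 'inR': [np.float64(281.6), np.float64(280.5), np.float64(284.6), np.float64(283.5)], 'outR': [np.float64(264.0), np.float64(261.3), np.float64(266.4), np.float64(264.1)]}
0.128 {'outL': [np.float64(318.2), np.float64(317.3), np.float64(321.1), np.float64(320.1)], 'inL': [np.float64(299.7), np.float64(299.2), np.float64(302.3), np.float64(301.8)], 'inR': [np.float64(281.4), np.float64(281.1), np.float64(284.3), np.float64(284.1)], 'outR': [np.float64(264.0), np.float64(262.1), np.float64(266.3), np.float64(264.9)]}
0.132 {'outL': [np.float64(317.5), np.float64(317.5), np.float64(320.5), np.float64(320.3)], 'inL': [np.float64(299.3), np.float64(299.6), np.float64(301.8), np.float64(302.2)], 'inR': [np.float64(281.1), np.float64(281.7), np.float64(284.1), np.float64(284.7)], 'outR': [np.float64(263.9), np.float64(262.9), np.float64(266.3), np.float64(265.8)]}
0.136 {'outL': [np.float64(316.9), np.float64(317.8),
[... 283 characters left out ...]
t64(266.6)]}
0.14 {'outL': [np.float64(316.2), np.float64(318.0), np.float64(319.1), np.float64(320.8)], 'inL': [np.float64(298.4), np.float64(300.5), np.float64(300.9), np.float64(303.1)], 'inR': [np.float64(280.6), np.float64(283.0), np.float64(283.6), np.float64(286.0)], 'outR': [np.float64(263.8), np.float64(264.6), np.float64(266.2), np.float64(267.5)]}
end [array([0.5784, 0.2929, 0.124 ]), array([0.5772, 0.2921, 0.132 ])]
end [array([0.5787, 0.2924, 0.124 ]), array([0.5774, 0.2934, 0.132 ])]
[0.52358386 0.25733783 0.48846616] (np.float64(226.89541711075358), np.float64(58.766378071173534))
[0.51884429 0.33691256 0.4891308 ] (np.float64(302.2645292662582), np.float64(59.35287623770142))
```

The free bracket's fork is on the left in both views. Its notch runs from the closed end at about (227,85) to the open front at (232,183), and the punch hangs in the bracket to its right. From the measurements the plate top is at about 0.134 m, the seat at about (0.561, 0.293) and the yaw about 5.2°. Next I'll descend in front of the notch.

>>> {"fn": "move_arm", "kwargs": {"hand": [-0.8, -0.8, -0.8, -0.8, -0.8, -0.8, -0.8, -0.8, -0.8, -0.8, -0.8, -0.8, -0.8], "translation": [[0.005, 0.014, 0], [0.01, 0.032, 0], [0.0165, 0.0474, 0], [0.0165, 0.0474, 0.015], [0.0165, 0.0474, 0.04], [0.0165, 0.0474, 0.065], [0.0165, 0.0474, 0.09], [0.0165, 0.0474, 0.115], [0.0165, 0.0474, 0.135], [0.0165, 0.0474, 0.145], [0.0165, 0.0474, 0.145], [0.0165, 0.0474, 0.145], [0.0165, 0.0474, 0.145]], "spin": [-1.7, -1.7, -1.7, -1.7, -1.7, -1.7, -1.7, -1.7, -1.7, -1.7, -1.7, -1.7, -1.7]}}

```text
time: 8.93
tcp_pos: [0.4636, 0.2849, 0.1668]
tool_rot: [-3.141, -0.003, 0.092]
force: [0.4, 0.5, -2.2]
finger_gap: 0.0158
gripper_force: 35.0
```

```bash
python3 - <<'E'
from h import *
s=snap('wrist','p1');t=snap('scene','p1s')
o=arm.get_obs();print(o['time'],o['tcp_pos'],o['tool_rot'])
a=cv2.resize(s['color'],(600,450))[0:450]
g=[int(v) for v in proj(t,(.51,.29,.13))];print(g)
y0,x0=g[1]-50,g[0]-67
b=cv2.resize(t['color'][y0:y0+75,x0:x0+134],(600,336),interpolation=cv2.INTER_CUBIC)
cv2.imwrite('pics/pre.png',np.vstack([a[:260],b]))
print(x0,y0)
E
```

```text
9.0333 [0.46360839 0.28515275 0.16704052] [-3.14043289 -0.00375572  0.09226685]
[343, 177]
276 127
```

View pics/pre.png

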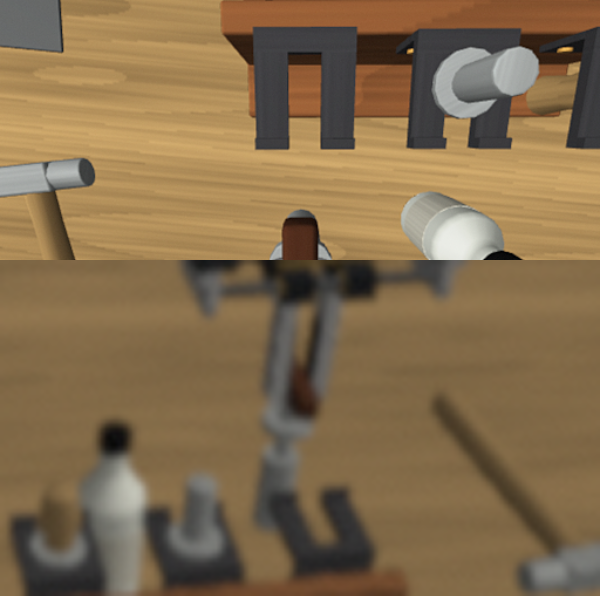

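```bash
python3 - <<'E'
from h import *
s=load('p1');g=s['color'][...,2].astype(float)
T=R.from_euler('xyz',arm.get_obs()['tool_rot']).as_matrix();tp=arm.get_obs()['tcp_pos']
def cross(v,lo,hi,th):
    r=g[v,lo:hi];return [round(float(lo+i+(th-r[i])/(r[i+1]-r[i])),2) for i in range(len(r)-1) if (r[i]<th)!=(r[i+1]<th)]
for v in(55,70,85,100,110): print('notch',v,c:=cross(v,210,310,85)); 
def loc(u,v,z): return (T.T@(plane(s,u,v,z)-tp)).round(4)
for v in(55,85,100,110):
    c=cross(v,210,310,85)
    print('tool-frame', [loc(u,v,.134)[:2] for u in c])
hsv=cv2.cvtColor(s['color'],cv2.COLOR_BGR2HSV)
for v in(190,195,200,205,210,215,220,225,230,240,250): print('row',v,[(int(u),hsv[v,u].tolist()) for u in range(0)],cross(v,225,290,60),cross(v,225,290,110))
E
```

```text
notch 55 [216.16, 245.91, 273.23, 303.46]
notch 70 [217.15, 245.52, 273.91, 302.42]
notch 85 [217.62, 245.47, 273.82, 301.86]
notch 100 [217.97, 246.0, 273.14, 301.52]
notch 110 [218.5, 245.46, 273.66, 301.13]
tool-frame [array([ 0.1073, -0.0262]), array([ 0.1072, -0.0076]), array([0.1072, 0.0095]), array([0.1072, 0.0284])]
tool-frame [array([ 0.0895, -0.0258]), array([ 0.0895, -0.008 ]), array([0.0894, 0.0101]), array([0.0894, 0.028 ])]
tool-frame [array([ 0.0803, -0.0259]), array([ 0.0802, -0.0078]), array([0.0802, 0.0098]), array([0.0802, 0.0281])]
tool-frame [array([ 0.074 , -0.0257]), array([ 0.074 , -0.0082]), array([0.074 , 0.0102]), array([0.0739, 0.0281])]
row 190 [] [242.66, 269.88] [241.62, 270.41]
row 195 [] [267.23, 270.63] [240.69, 271.29]
row 200 [] [267.31, 271.42] [240.43, 272.02]
row 205 [] [267.25, 272.07] [240.5, 272.62]
row 210 [] [267.17, 270.47] [240.62, 271.03, 275.19, 277.48]
row 215 [] [267.18, 270.48] [240.6, 271.11, 279.0, 280.43]
row 220 [] [267.25, 270.62] [237.54, 274.35]
row 225 [] [239.77, 241.0, 267.0, 271.58] [272.82, 273.18, 288.71]
row 230 [] [238.96, 240.98, 267.18, 272.2] []
row 240 [] [237.84, 241.4, 267.27, 273.54] [273.99, 275.4]
row 250 [] [236.42, 241.43, 267.0, 274.84] []
```

Measured in one picture, the notch centre lies about 2.5 mm to tool +y of the pin and the direction is aligned. I'll correct that and slide in.

>>> {"fn": "move_arm", "kwargs": {"hand": [-0.8, -0.8, -0.8, -0.8, -0.8, -0.8, -0.8, -0.8, -0.8], "translation": [[0.005, 0.0025, 0.0015], [0.015, 0.0025, 0.0015], [0.028, 0.0025, 0.0015], [0.04, 0.0025, 0.0015], [0.05, 0.0025, 0.0015], [0.06, 0.0025, 0.0015], [0.07, 0.0025, 0.0015], [0.07, 0.0025, 0.0015], [0.07, 0.0025, 0.0015]], "spin": [0, 0, 0, 0, 0, 0, 0, 0, 0]}}

```text
time: 9.78
tcp_pos: [0.5324, 0.2885, 0.1632]
tool_rot: [3.142, 0.001, 0.092]
force: [-0.1, 0.6, -2.3]
finger_gap: 0.0157
gripper_force: 35.0
```

>>> {"fn": "move_arm", "kwargs": {"hand": [-0.8, -0.8, -0.8, -0.8, -0.8, -0.8], "translation": [[0.008, 0, 0], [0.016, 0, 0], [0.024, 0, 0], [0.03, 0, 0], [0.03, 0, 0], [0.03, 0, 0]], "spin": [0, 0, 0, 0, 0, 0]}}

```text
time: 10.28
tcp_pos: [0.5623, 0.2913, 0.1633]
tool_rot: [-3.142, 0.0, 0.092]
force: [0.9, -0.4, -2.5]
finger_gap: 0.0159
gripper_force: 35.0
```

```bash
python3 - <<'E'
from h import *
s=snap('wrist','p2');t=snap('scene','p2s')
o=arm.get_obs();print(o['time'],o['tcp_pos'],o['tool_rot'],o['force'])
a=cv2.resize(s['color'][130:290,130:380],(600,384),interpolation=cv2.INTER_CUBIC)
b=cv2.resize(t['color'][150:210,300:400],(360,216),interpolation=cv2.INTER_CUBIC)
c=np.zeros((600,600,3),'u1');c[:384]=a;c[384:,:360]=b
cv2.imwrite('pics/ins.png',c)
E
```

```text
10.3833 [0.56167792 0.29133867 0.1632567 ] [3.14151753e+00 6.87928119e-04 9.23682965e-02] [-0.43434889 -0.84653003 -1.9577864 ]
```

View pics/ins.png

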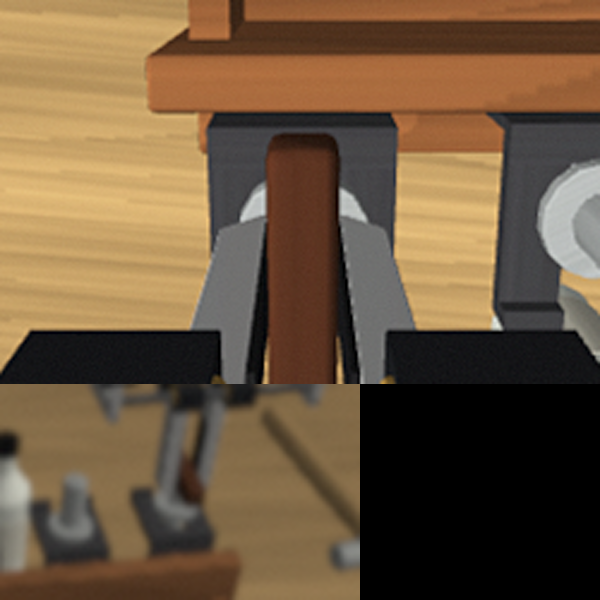

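The pin is in the notch, with the collar centred at about (303,210) between the bracket's edges at (210,·) and (396,·), and there is no side force. I'll lower it gently.

>>> {"fn": "move_arm", "kwargs": {"hand": [-0.8, -0.8, -0.8, -0.8, -0.8, -0.8], "translation": [[0, 0, 0.002], [0, 0, 0.004], [0, 0, 0.006], [0, 0, 0.008], [0, 0, 0.008], [0, 0, 0.008]], "spin": [0, 0, 0, 0, 0, 0]}}

```text
time: 10.88
tcp_pos: [0.5618, 0.2914, 0.1553]
tool_rot: [3.142, 0.0, 0.092]
force: [-0.1, -0.3, -2.9]
finger_gap: 0.016
gripper_force: 35.0
```

>>> {"fn": "move_arm", "kwargs": {"hand": [-0.8, -0.8, -0.8, -0.8, -0.8, -0.8], "translation": [[0, 0, 0.0005], [0, 0, 0.001], [0, 0, 0.0015], [0, 0, 0.002], [0, 0, 0.002], [0, 0, 0.002]], "spin": [0, 0, 0, 0, 0, 0]}}

```text
time: 11.38
tcp_pos: [0.562, 0.2914, 0.1552]
tool_rot: [3.142, -0.001, 0.093]
force: [-3.4, -2.9, 6.6]
finger_gap: 0.0157
gripper_force: 35.0
```

The collar has made contact on the plate (+9 N), so I'll release.

>>> {"fn": "move_arm", "kwargs": {"hand": [-0.8, -0.5, -0.4, -0.3, -0.2, -0.2, -0.2, -0.2], "translation": [[0, 0, -0.001], [0, 0, -0.001], [0, 0, -0.001], [0, 0, -0.001], [0, 0, -0.001], [0, 0, -0.001], [0, 0, -0.001], [0, 0, -0.001]], "spin": [0, 0, 0, 0, 0, 0, 0, 0]}}

```text
time: 12.05
tcp_pos: [0.562, 0.2914, 0.1543]
tool_rot: [-3.142, 0.0, 0.092]
force: [-0.3, 0.3, 0.2]
finger_gap: 0.0377
gripper_force: 0.0
```

>>> {"fn": "move_arm", "kwargs": {"hand": [-0.2, -0.2, -0.2, -0.2, -0.2, -0.2, -0.2, -0.2, -0.2, -0.2, -0.2], "translation": [[0, 0, -0.01], [0, 0, -0.025], [0, 0, -0.045], [0, 0, -0.075], [0, 0, -0.105], [0, 0, -0.135], [0, 0, -0.155], [0, 0, -0.155], [-0.04, 0, -0.155], [-0.04, 0, -0.155], [-0.04, 0, -0.155]], "spin": [0, 0, 0, 0, 0, 0, 0, 0, 0, 0, 0]}}

```text
time: 12.97
tcp_pos: [0.5195, 0.2873, 0.307]
tool_rot: [3.14, 0.005, 0.093]
force: [0.2, 0.9, 0.1]
finger_gap: 0.0375
gripper_force: 0.0
```

```bash
python3 - <<'E'
from h import *
s=snap('wrist','q1');t=snap('scene','q1s')
o=arm.get_obs();print(o['time'],o['tcp_pos'],o['tool_rot'],o['force'])
g=[int(v) for v in proj(s,(.56,.293,.14))];print(g)
y0=max(0,g[1]-70);x0=g[0]-125
a=cv2.resize(s['color'][y0:y0+160,x0:x0+250],(600,384),interpolation=cv2.INTER_CUBIC)
b=cv2.resize(t['color'][150:210,300:400],(360,216),interpolation=cv2.INTER_CUBIC)
c=np.zeros((600,600,3),'u1');c[:384]=a;c[384:,:360]=b
cv2.imwrite('pics/q.png',c);print(x0,y0)
E
```

```text
13.0667 [0.52237396 0.28776234 0.30941353] [-3.14155758e+00 -6.60915862e-04  9.25324851e-02] [ 0.60697363 -0.44554441 -0.02499656]
[255, 139]
130 69
```

View pics/q.png

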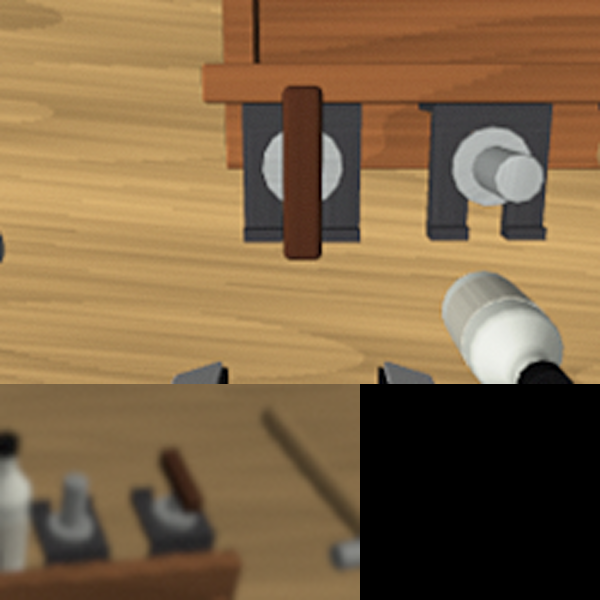

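The pin hangs upright in the free notch: its collar is at (302,165), behind the lips at (260,235) and (342,235). The fingers are clear. Now I'll go to the knob.

>>> {"fn": "move_arm", "kwargs": {"hand": [0, 0, 0, 0, 0, 0, 0, 0, 0, 0, 0, 0, 0, 0, 0, 0, 0, 0, 0, 0], "translation": [[-0.001, 0.015, 0], [-0.003, 0.05, 0], [-0.006, 0.09, 0], [-0.008, 0.13, 0], [-0.011, 0.17, 0], [-0.013, 0.21, 0], [-0.016, 0.25, 0], [-0.018, 0.29, 0], [-0.021, 0.33, 0], [-0.023, 0.37, 0], [-0.026, 0.41, 0], [-0.028, 0.45, 0], [-0.03, 0.485, 0], [-0.0318, 0.5108, 0], [-0.0318, 0.5108, 0.03], [-0.0318, 0.5108, 0.065], [-0.0318, 0.5108, 0.1], [-0.0318, 0.5108, 0.13], [-0.0318, 0.5108, 0.15], [-0.0318, 0.5108, 0.15]], "spin": [1.4, 1.4, 1.4, 1.4, 1.4, 1.4, 1.4, 1.4, 1.4, 1.4, 1.4, 1.4, 1.4, 1.4, 1.4, 1.4, 1.4, 1.4, 1.4, 1.4]}}

```text
time: 14.73
tcp_pos: [0.534, -0.2235, 0.1541]
tool_rot: [-3.136, 0.008, 0.066]
force: [-0.8, 0.4, -0.4]
finger_gap: 0.0468
gripper_force: 0.0
```

>>> {"fn": "move_arm", "kwargs": {"hand": [0, 0], "translation": [[0, 0, 0], [0, 0, 0]], "spin": [0, 0]}}

```text
time: 14.9
tcp_pos: [0.5389, -0.2254, 0.1616]
tool_rot: [3.139, -0.003, 0.067]
force: [-0.1, -0.6, -0.3]
finger_gap: 0.0473
gripper_force: 0.0
```

>>> {"fn": "move_arm", "kwargs": {"hand": [0, 0, 0, 0, 0, 0, 0, 0, -0.8, -0.8, -0.8, -0.8, -0.8, -0.8, -0.8], "translation": [[0, -0.0015, 0.015], [0, -0.0015, 0.035], [0, -0.0015, 0.055], [0, -0.0015, 0.075], [0, -0.0015, 0.095], [0, -0.0015, 0.109], [0, -0.0015, 0.109], [0, -0.0015, 0.109], [0, -0.0015, 0.109], [0, -0.0015, 0.109], [0, -0.0015, 0.109], [0, -0.0015, 0.109], [0, -0.0015, 0.109], [0, -0.0015, 0.109], [0, -0.0015, 0.109]], "spin": [0, 0, 0, 0, 0, 0, 0, 0, 0, 0, 0, 0, 0, 0, 0], "newtons": 25}}

```text
time: 16.15
tcp_pos: [0.5388, -0.2249, 0.0521]
tool_rot: [3.137, -0.003, 0.068]
force: [0.2, -6.3, 2.5]
finger_gap: 0.0238
gripper_force: 25.0
```

>>> {"fn": "move_arm", "kwargs": {"hand": [-0.8, -0.8, -0.8, -0.8, -0.8, -0.8, -0.8, -0.8, -0.8, -0.8, -0.8], "translation": [[-0.005, 0, 0], [-0.015, 0, 0], [-0.025, 0, 0], [-0.035, 0, 0], [-0.045, 0, 0], [-0.055, 0, 0], [-0.065, 0, 0], [-0.074, 0, 0], [-0.08, 0, 0], [-0.08, 0, 0], [-0.08, 0, 0]], "spin": [0, 0, 0, 0, 0, 0, 0, 0, 0, 0, 0]}}

```text
time: 17.07
tcp_pos: [0.459, -0.2305, 0.0521]
tool_rot: [3.136, -0.003, 0.068]
force: [-0.3, -5.3, 0.5]
finger_gap: 0.0237
gripper_force: 25.0
```

>>> {"fn": "move_arm", "kwargs": {"hand": [-0.8, -0.8, 0.2, 0.2, 0.2, 0.2, 0.2, 0.2, 0.2, 0.2, 0.2, 0.2, 0.2, 0.2, 0.2], "translation": [[-0.002, 0, 0], [0, 0, 0], [0, 0, 0], [0, 0, 0], [0, 0, 0], [0, 0, 0], [0, 0, 0], [0, 0, -0.02], [0, 0, -0.05], [0, 0, -0.08], [0, 0, -0.11], [0, 0, -0.15], [0, 0, -0.19], [0, 0, -0.19], [0, 0, -0.19]], "spin": [0, 0, 0, 0, 0, 0, 0, 0, 0, 0, 0, 0, 0, 0, 0]}}

```text
time: 18.32
tcp_pos: [0.4594, -0.2288, 0.2438]
tool_rot: [3.137, -0.005, 0.068]
force: [-0.5, -0.3, -0.7]
finger_gap: 0.0566
gripper_force: 0.0
```

```bash
python3 - <<'E'
from h import *
s=snap('wrist','z1');t=snap('top','z1t')
o=arm.get_obs();print(o['time'],o['tcp_pos'],o['force'],o['gripper_force'])
print('expected knob px at full out',proj(s,np.array([.538,-.2238,.086])-.08*np.array([.9977,.068,0])))
c=np.zeros((600,600,3),'u1')
c[:300,:400]=cv2.resize(s['color'],(400,300),interpolation=cv2.INTER_AREA)
c[300:,:]=cv2.resize(t['color'][110:240,120:380],(600,300),interpolation=cv2.INTER_CUBIC)
cv2.imwrite('pics/z.png',c)
E
```

```text
18.4167 [ 0.45705806 -0.22719128  0.23940394] [ 0.07931046  0.19318381 -0.8092234 ] 0.0
expected knob px at full out (np.float64(257.00415283120753), np.float64(180.5797697891277))
```

View pics/z.png

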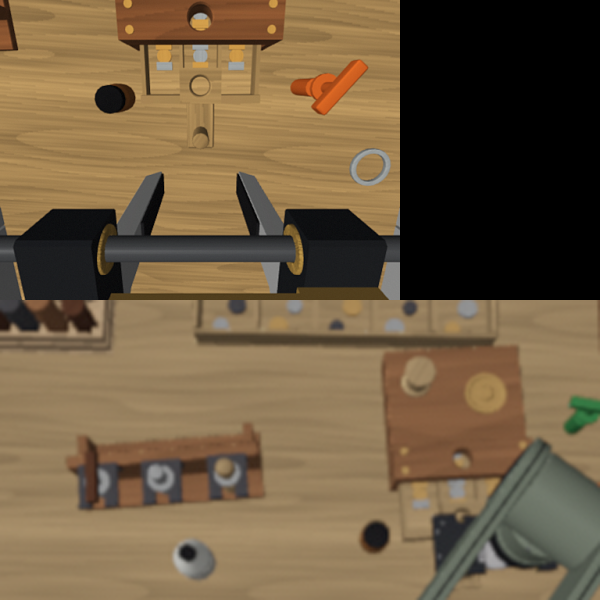

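The tray is fully out: the knob is at (200,139) in the 400-px view, or (256,178) in camera pixels against (257,181) expected. The pin hangs in the left bracket, everything else is in place and the gripper is clear.

```bash
python3 -c "
from bench import arm
print(arm.job_done())"
```

```text
the job is handed in; nothing more can be done
None
```

The pin is parked upright in the free notch and let go, the tray is fully out, the other things were left where they were, and the job is handed in; no verdict came back.

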